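# Walk the tall case over the strip into the label bay and fire the two-stage label trigger

### The arm

A 6-joint arm with a two-finger parallel gripper is mounted at the origin on the work surface. World frame = base frame: x ahead of the robot, y to its left, z up, the work surface at z = 0. Lengths are in m, angles in rad, forces in N, time in s.
With the tool pointing down it reaches from about 0.275 to 0.975 m from the base axis. Payload 8.4 kg.
Tool frame: the origin (TCP) lies at the very end of the fingers, on their centre line; the grasp point (between the pads) lies 19 mm behind it (arm.tcp_to_grasp is the distance from the TCP to the grasp point, in m); z points along the fingers, x is the direction in which the jaws open and shut, and the axes are right-handed (so a half turn about z gives the same grasp; the last joint's range is limited). The gripper opens to 92 mm and grips with 3 to 60 N. Pads are 20 mm wide; open, the fingers measure 128 mm over their backs; the gripper's body (75 mm by 189 mm) begins 69 mm behind the grasp point.
Start: joints at [1.301, 0.353, 1.633, -0, 1.155, -0.002], TCP at [0.165, 0.603, 0.215] pointing down, gripper open.
Joint ranges: [-2.63, 2.63], [-0.92, 2.1], [0.06, 2.66], [-1.3, 4.44], [0, 2.69], [-3.02, 3.02]. Speed limits (rad/s): [2.22, 2.22, 2.79, 3.14, 3.14, 3.14].

### API

Orientations are given as a rotation vector (axis times angle).
In Python, from rig import arm gives the robot as it stands.
- The arm moves only by the shell command python3 -m pendant 'ROWS' [FORCE]. ROWS is JSON, a list of rows, each a list of 7 numbers: the turn, a rotation vector about the tool's x, y, z in rad, then the shift along the tool's x, y, z in cm, then the opening, from -1 (shut) to 1 (fully open). A call has 1 to 8 rows; each row is the pose to reach, as a shift and turn from the pose commanded when the call began, along the tool's axes at that moment; what a row does not reach only later rows make up. A row lasts 1/12 s, in which the tool goes at most 41.7 mm and 7.16 degrees, less where a joint would pass 70% of its speed; a pose out of reach is approached as far as the arm can. A call with a gripper value outside its range is refused whole. The fingers move at their own pace and stop on an object; FORCE is the grip in N (left out, the last holds). Time passes only in rows, so rows that repeat a pose let the fingers close. It gives the time, the measured TCP pose, the force and the opening at its end, in the units of the state.
- arm.get_state(): the state, without advancing time (a new reading comes with each control period).
- arm.read_camera(name): name is "scene" or "top" or "wrist"; returns a dict with "pixels" (420x560x3 uint8, blue, green, red), "intrinsics" (3x3 intrinsics, pixels), "xyz" and "attitude" of the camera in the world. Camera axes: x right, y down, z forward; pixel columns grow to the right and rows downward; lengths in m; the calibration is good to about 2 mm. A picture is of the moment at which its call begins. There is no depth.
- arm.hand_in(): hands the job in, once; it reports no verdict.
Trained networks look in the newest picture that a camera, given by its name, has taken for a name from the list of things; names that differ only in an ending like _2 or _b are one class to them, and where a whole thing is asked for, a point or a joint stands for the part that bears it (a point fixed in the world has none). Each returns a list of dicts, best first, with "score" (0 to 1); they miss things now and then, are a little off and sometimes report something else, mostly with a low value. They report only what shows in the picture. A call takes as long as a camera call. They do not tell look-alikes from the thing itself.
- arm.cut_out(camera, query): "pixels" (420x560 bool, what is visible of it) and "box" ([left, top, right, bottom] in pixels, round what is visible of it).
- arm.mark_of(camera, query): "position" ([column, row] in pixels: a listed point, or the origin of a listed thing).
The state is a dict: "time_s": time; "qpos": joint angles; "qvel": joint speeds; "effort": joint torques, N m; "position": TCP position; "tcp_rot": TCP orientation; "ft_force": force on the tool from outside, world axes, zero at the start; "ft_torque": the same for the moment, N m; "opening": finger opening in m.
Only numpy, scipy, OpenCV 4.12 (cv2) and the standard library are available. Lean on these libraries where they do the work, as an engineer would, in place of code of your own. Each camera call takes 0.05 s, during which the arm holds its last target. There are 200 camera calls.

### The job

Holding the tall wooden case by its top grip, tip it onto one end and walk it over the metal strip one foot at a time, setting one foot down beyond the strip while the other still stands before it and never lifting both feet off the counter, until it stands upright and square inside the yellow outline; then let go. Only then press the orange trigger on the grey label console to its halfway stop, pause there for about a second, push it all the way down and let it come up again. Leave the red gift box, the jar and the small parcel where they are.

Things in the scene. Friction and masses are not known exactly. Their poses are not given: they have to be found in the camera images.
- case_center (a point): Loose tall wooden case, pale with brass bands, 0.6 to 0.95 kg. x = thin direction = walking direction (forward), y = wide direction (left end +y), z up. Point half-way up, 117 mm above the counter when it stands. Body 70 (x) by 170 (y) by 170 mm high on two dark feet: its underside is 18 mm, its top 188 mm above the counter. See case_grip and the feet.
- case_grip (a point): Middle of the rigid dark grip bar on top of the case, 105 mm straight above case_center, 222 mm above the counter. Bar 16 mm thick (x), 100 mm long (y), 22 mm high (z), 23 mm of free space under it between posts 45 mm either side of its middle (posts 14 mm in y, 16 mm in x). Axes of the case.
- case_left_foot (a point): Centre of the underside of the case's left (+y) foot, 77 mm from the case's middle, at counter level when it stands. Each foot is 50 mm long (x), 16 mm wide (y), 18 mm high, its outer side flush with the case's end face (85 mm from the middle). Axes of the case.
- case_right_foot (a point): Same for the right (-y) foot.
- bay_center (a point): Middle of the bay, at counter level; fixed. x = forward (from the strip into the bay), y left. Yellow painted outline round it, 110 mm (x) by 210 mm (y) inside; the strip closes its rear side. The case starts behind the strip (its middle 107 to 150 mm behind this point, up to 25 mm aside, turned up to 0.12 rad) and is to end with its middle over this point, its x along the bay's x.
- strip_mid (a point): Middle of the fixed raised aluminium strip, on the counter, 60 mm behind bay_center. The strip is 10 mm wide (x), 10 mm high and 320 mm long (y), axes of the bay; the feet cannot slide through it. At the start both feet are clear behind it.
- trigger_top (a point): Middle of the top of the orange two-stage trigger, a round cap 34 mm across pressed straight down, 77 mm above the counter when up. It is on the fixed grey label console (120 by 90 mm, 55 mm high), about 250 mm to the left or the right of the bay; a black slot block, 64 mm high, begins 45 mm from it along the console's +x. Axes of the console, z up.
- first (a joint): First stage of the trigger, in m: 0 = up, 0.007 = at the halfway stop. Light spring: 1 N to start, 2.8 N at the stop.
- second (a joint): Second stage, in m: 0 until the halfway stop is overcome, 0.007 = fully down (14 mm below the released height in all). It only starts to move at 8 N and is fully down at 10.8 N; springs back when let go.
- giftbox_center (a point): Bystander: loose red gift box 90 x 80 x 100 mm, point at its centre, half-way up. It stands on the other side of the bay from the console.
- tin_center (a point): Bystander: loose amber jar, 68 mm across, 100 mm high, beyond the bay; point half-way up.
- parcel_center (a point): Bystander: loose small cardboard parcel 110 x 80 x 50 mm with yellow tape, beyond the bay; point half-way up.
Things that resemble listed ones, but are neither listed nor needed, are in the scene too. Of the things that look like the part that bears case_center, take the one that is nearest to the robot's base at the start.

How it is judged:
By the outcome, as a careful person would: the job done as asked, in the order asked, and still so for the second after the job is handed in, with the robot touching nothing.
It also fails if it takes over 64 s, if anything falls off the work surface, if the arm or the gripper's body presses on something with over 40 N, if the wrist force passes 120 N, or if a joint passes its speed limit or range.

## Working session

There is one attempt and no reset: what is moved stays moved. The work goes in short steps, Python scripts to look and compute and a shell command to move; the robot and the scene stay as the last step left them, time stands still between calls to the robot, and variables do not carry over. Pictures are saved under pics/ and viewed, about 8 in all and at most 12, crops included, and the job is handed in when it is done.

```bash
ls; mkdir -p pics; cat > h.py <<'E'
from rig import arm
import numpy as np, cv2
from scipy.spatial.transform import Rotation as R
def cam(n,save=None):
    c=arm.read_camera(n)
    if save: cv2.imwrite('pics/'+save,c['pixels'])
    return c
def att(c):
    a=np.array(c['attitude'],float)
    return a if a.shape==(3,3) else (R.from_rotvec(a).as_matrix() if a.size==3 else R.from_quat(a).as_matrix())
def back(c,uv,z):
    d=att(c)@np.linalg.solve(c['intrinsics'],[uv[0],uv[1],1]); p=np.array(c['xyz'])
    return p+d*(z-p[2])/d[2]
def proj(c,P):
    q=att(c).T@(np.array(P)-c['xyz']); q=np.array(c['intrinsics'])@q; return q[:2]/q[2]
E
python3 - <<'E'
from h import *
s=arm.get_state(); print(s)
Z=dict(case_center=.117,case_grip=.222,case_left_foot=0,case_right_foot=0,bay_center=0,strip_mid=.01,trigger_top=.077,giftbox_center=.05,tin_center=.05,parcel_center=.025)
for n in('scene','top'):
    c=cam(n,n+'0.png'); print(n,c['xyz'],c['attitude'],c['intrinsics'])
    for q,z in Z.items():
        for m in arm.mark_of(n,q)[:3]:
            print(q,round(m['score'],2),np.round(m['position'],1),np.round(back(c,m['position'],z),3))
im=np.hstack([cv2.imread('pics/scene0.png'),cv2.imread('pics/top0.png')])
E
```

```text
pics
{'time_s': 0.0, 'qpos': array([ 1.30066864e+00,  3.53669069e-01,  1.63409648e+00, -1.27273851e-05,
        1.15518682e+00, -2.40448932e-03]), 'qvel': array([ 0.00081368,  0.00024951, -0.00081351, -0.00070596,  0.00110756,
        0.00014072]), 'effort': array([-2.56698753e-03, -5.93847048e+01, -3.34221983e+01,  6.95936359e-02,
        2.30882771e-02, -6.08749292e-05]), 'position': array([0.16521572, 0.60227686, 0.21386673]), 'tcp_rot': array([ 2.49738047e+00,  1.90459192e+00, -1.68992406e-03]), 'ft_force': array([-0.28429659,  0.14465165, -0.53746824]), 'ft_torque': array([-0.00621604, -0.01933147,  0.00244144]), 'opening': 0.09207565637244865}
scene [ 1.2432874  -0.39641537  0.79390847] [-2.06401784 -1.02521505  0.48697542] [[396.94528713   0.         273.58746121]
 [  0.         396.94528713 211.86659591]
 [  0.           0.           1.        ]]
case_center 0.97 [330.4 154.5] [0.461 0.428 0.117]
case_center 0.87 [209.7 213.4] [ 0.486 -0.038  0.117]
case_center 0.75 [184.9 345. ] [ 0.801 -0.275  0.117]
case_grip 0.97 [175.6 312.9] [ 0.804 -0.278  0.222]
case_grip 0.87 [331.9 
[... 982 characters left out ...]
se_grip 0.79 [414.4 137.6] [ 0.803 -0.285  0.222]
case_grip 0.74 [318.1 261.7] [ 0.489 -0.025  0.222]
case_left_foot 0.98 [416.7 145.1] [ 0.844 -0.362  0.   ]
case_left_foot 0.71 [285.4 262.3] [0.491 0.054 0.   ]
case_left_foot 0.65 [166.2 298.2] [0.394 0.406 0.   ]
case_right_foot 0.91 [166.8 249.2] [0.537 0.407 0.   ]
case_right_foot 0.84 [372.3 166.7] [ 0.778 -0.22   0.   ]
case_right_foot 0.44 [229.2 239.9] [0.561 0.221 0.   ]
strip_mid 0.62 [316.9 239.9] [ 0.555 -0.041  0.01 ]
trigger_top 0.46 [227.  242.2] [0.55  0.219 0.077]
giftbox_center 0.81 [401.6 211.9] [ 0.63  -0.289  0.05 ]
tin_center 0.89 [286.2 169.5] [0.762 0.047 0.05 ]
parcel_center 0.71 [332.2 169.1] [ 0.767 -0.093  0.025]
```

View pics/top0.png

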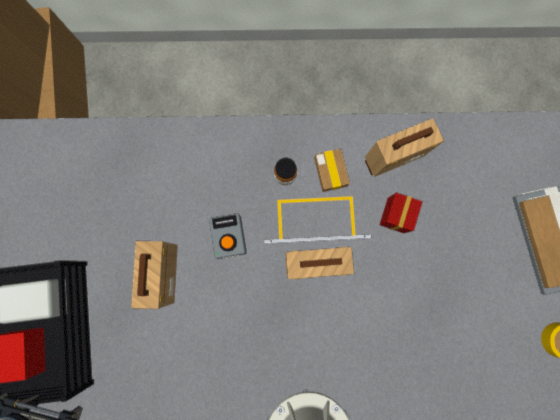

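View pics/scene0.png

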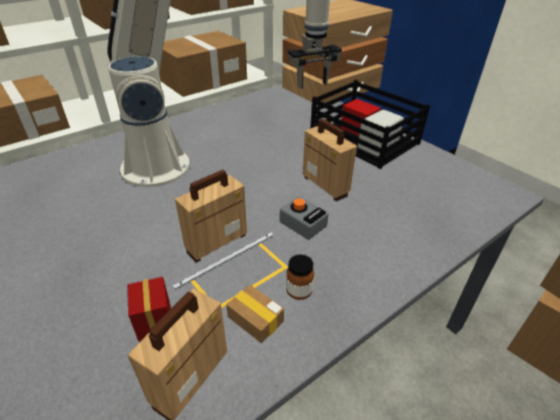

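```bash
python3 - <<'E'
from h import *
c=cam('top','top1.png'); im=c['pixels']
# yellow paint
hsv=cv2.cvtColor(im,cv2.COLOR_BGR2HSV)
y=cv2.inRange(hsv,(20,120,120),(35,255,255)); y[:190]=0;y[250:]=0;y[:,:270]=0;y[:,365:]=0
P=cv2.findNonZero(y)[:,0]; W=np.array([back(c,p,0)[:2] for p in P])
b=cv2.boxPoints(cv2.minAreaRect((W*1000).astype(np.float32)));print('yellow box mm',b.round(0), cv2.minAreaRect((W*1000).astype(np.float32)))
x0=W[:,0].max(); far=W[(W[:,0]>x0-.02)]; print('far line',np.polyfit(far[:,1],far[:,0],1),far[:,1].min(),far[:,1].max())
# strip bright
g=cv2.inRange(hsv,(0,0,165),(180,60,255)); g[:230]=0;g[247:]=0;g[:,:258]=0;g[:,376:]=0
S=cv2.findNonZero(g)[:,0]; W=np.array([back(c,p,.01)[:2] for p in S]); print('strip',cv2.minAreaRect((W*1000).astype(np.float32)),np.polyfit(W[:,1],W[:,0],1))
# grip bar dark
g=cv2.inRange(hsv,(0,0,0),(180,255,75)); g[:255]=0;g[272:]=0;g[:,:292]=0;g[:,345:]=0
S=cv2.findNonZero(g)[:,0]; W=np.array([back(c,p,.233)[:2] for p in S]); print('grip',cv2.minAreaRect((W*1000).astype(np.float32)),np.polyfit(W[:,1],W[:,0],1))
for q in('case_center','case_grip'):
  for k in arm.cut_out('top',q):
    if k['box'][0]<280 or k['box'][0]>300: continue
    print(q,k['box'],k['score']); M=k['pixels'].astype(np.uint8); S=cv2.findNonZero(M)[:,0]; W=np.array([back(c,p,.188)[:2] for p in S]); print(cv2.minAreaRect((W*1000).astype(np.float32)))
cv2.imwrite('pics/crop1.png',cv2.resize(im[150:300,200:440],None,fx=3.3,fy=3.3,interpolation=cv2.INTER_CUBIC))
E
```

```text
yellow box mm [[ 563.   72.]
 [ 571. -158.]
 [ 689. -154.]
 [ 681.   76.]] ((626.0037841796875, -40.95088195800781), (117.90852355957031, 230.7975311279297), 1.9659254550933838)
far line [-0.02325342  0.67780913] -0.1532433760823061 0.07597336283863936
strip ((558.6763916015625, -42.04853820800781), (11.30716323852539, 317.8530578613281), 1.7108869552612305) [-0.03000621  0.5581049 ]Traceback (most recent call last):
  File "<stdin>", line 14, in <module>
TypeError: 'NoneType' object is not subscriptable
```

```bash
python3 - <<'E'
from h import *
c=cam('top'); im=c['pixels']
for q in('case_center','case_grip'):
  for k in arm.cut_out('top',q):
    print(q,k['box'],round(k['score'],2)); M=k['pixels'].astype(np.uint8); 
    if not 270<k['box'][0]<310: continue
    S=cv2.findNonZero(M)[:,0]; W=np.array([back(c,p,.188 if 'cen' in q else .233)[:2] for p in S]); print(cv2.minAreaRect((W*1000).astype(np.float32)),np.polyfit(W[:,1],W[:,0],1))
hsv=cv2.cvtColor(im,cv2.COLOR_BGR2HSV)
print(im[262,300:345:8])
cv2.imwrite('pics/crop1.png',cv2.resize(im[150:300,200:440],None,fx=3.3,fy=3.3,interpolation=cv2.INTER_CUBIC))
E
```

```text
case_center [364.0, 116.0, 444.1, 176.0] 0.96
case_center [284.6, 248.1, 355.3, 279.4] 0.89
((487.3858642578125, -30.44036102294922), (71.71329498291016, 171.8053741455078), 2.702542543411255) [-0.04968742  0.48596128]
case_center [127.7, 241.7, 181.2, 309.4] 0.75
case_grip [284.7, 247.5, 351.7, 273.0] 0.79
((487.2452087402344, -25.72674560546875), (66.40083312988281, 163.0334014892578), 1.476386547088623) [-0.0292641   0.48654773]
case_grip [365.6, 117.5, 447.6, 176.6] 0.78
case_grip [129.0, 240.1, 178.2, 308.3] 0.57
case_grip [264.8, 195.8, 370.5, 240.5] 0.28
[[42 69 98]
 [33 55 91]
 [32 53 92]
 [36 56 94]
 [33 55 94]
 [33 53 90]]
```

View pics/crop1.png

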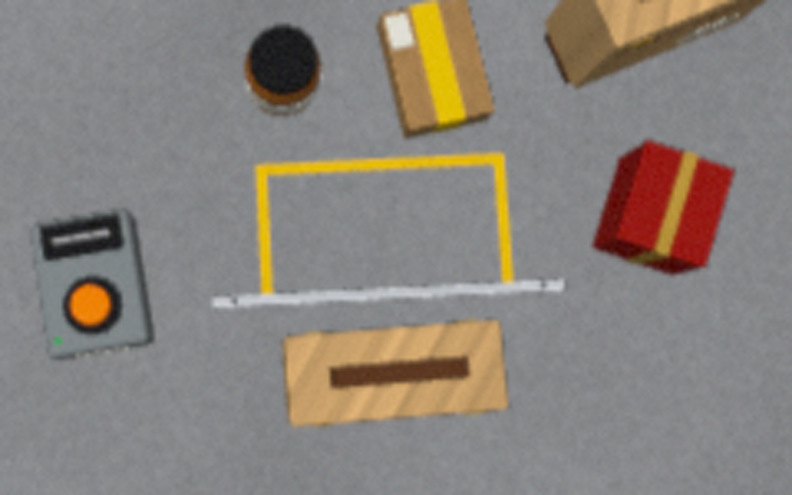

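```bash
cat >> h.py <<'E'
def T(p,r):
    M=np.eye(4); M[:3,3]=p; M[:3,:3]=r; return M
def tcp():
    s=arm.get_state(); return T(s['position'],R.from_rotvec(s['tcp_rot']).as_matrix())
def rel(A,B):
    D=np.linalg.inv(A)@B
    return [float(v) for v in np.r_[R.from_matrix(D[:3,:3]).as_rotvec().round(4),(D[:3,3]*100).round(2)]]
DOWN=np.diag([1.,-1,-1])
def down(p,yaw): return T(p,R.from_euler('z',yaw).as_matrix()@DOWN)
BAY=T([.619,-.040,0],R.from_euler('z',.03).as_matrix())
E
python3 - <<'E'
from h import *
print(rel(tcp(),down([.487,-.030,.30],.047)))
E
```

```text
[0.0, -0.0, 1.256, -52.51, 47.76, -8.54]
```

```bash
python3 -m pendant '[[0,0,1.256,-52.5,47.8,-8.5,1],[0,0,1.256,-52.5,47.8,-8.5,1],[0,0,1.256,-52.5,47.8,-8.5,1],[0,0,1.256,-52.5,47.8,-8.5,1],[0,0,1.256,-52.5,47.8,-8.5,1],[0,0,1.256,-52.5,47.8,-8.5,1],[0,0,1.256,-52.5,47.8,-8.5,1],[0,0,1.256,-52.5,47.8,-8.5,1]]'; python3 - <<'E'
from h import *
print(rel(tcp(),down([.487,-.030,.30],.047)))
E
```

```text
time_s: 1.97
position: [0.3159, 0.306, 0.2546]
tcp_rot: [-3.107, -0.465, -0.001]
ft_force: [1.0, 0.2, -0.5]
opening: 0.0918
[-0.0003, -0.0006, 0.2503, 6.52, 37.14, -4.54]
```

```bash
python3 -m pendant '[[0,0,0.25,6.5,37.1,-4.5,1],[0,0,0.25,6.5,37.1,-4.5,1],[0,0,0.25,6.5,37.1,-4.5,1],[0,0,0.25,6.5,37.1,-4.5,1],[0,0,0.25,6.5,37.1,-4.5,1],[0,0,0.25,6.5,37.1,-4.5,1],[0,0,0.25,6.5,37.1,-4.5,1],[0,0,0.25,6.5,37.1,-4.5,1]]';  python3 -m pendant '[[0,0,0,0,0,0,1],[0,0,0,0,0,0,1]]'; python3 - <<'E'
from h import *
print(rel(tcp(),down([.487,-.030,.30],.047)))
c=cam('wrist','w1.png')
for q,z in(('case_grip',.222),('case_left_foot',0),('case_right_foot',0),('strip_mid',.01)):
  for m in arm.mark_of('wrist',q)[:2]: print(q,round(m['score'],2),np.round(m['position'],1),np.round(back(c,m['position'],z),4))
for k in arm.cut_out('wrist','case_grip')[:1]: print(k['box'],k['score'])
E
```

```text
time_s: 2.63
position: [0.4678, 0.0115, 0.2944]
tcp_rot: [-3.14, -0.083, -0.001]
ft_force: [1.3, 0.2, 0.3]
opening: 0.0924
time_s: 2.8
position: [0.468, 0.0118, 0.2939]
tcp_rot: [-3.141, -0.077, -0.0]
ft_force: [-0.6, -0.4, 0.0]
opening: 0.0918
[-0.0, -0.0003, 0.0017, 1.7, 4.27, -0.61]
case_grip 0.61 [298.5 277.3] [ 0.4829 -0.0279  0.222 ]
case_left_foot 0.65 [289.7 142.3] [0.4787 0.0482 0.    ]
strip_mid 0.93 [346.4 213.1] [ 0.5545 -0.0351  0.01  ]
[248.1, 138.7, 348.0, 327.3] 0.6
```

View pics/w1.png

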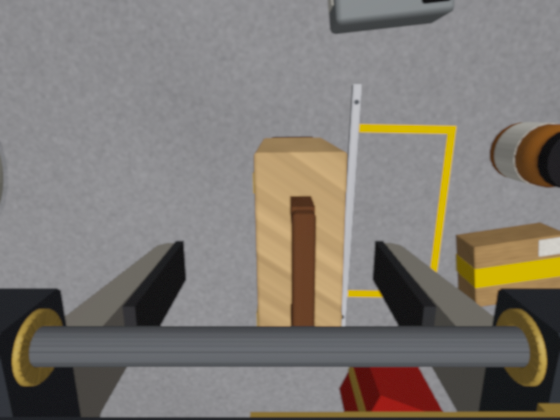

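```bash
python3 - <<'E'
from h import *
im=cv2.imread('pics/w1.png'); c=arm.read_camera('wrist'); im=c['pixels']; hsv=cv2.cvtColor(im,cv2.COLOR_BGR2HSV)
y=cv2.inRange(hsv,(20,120,120),(35,255,255)); y[:115]=0;y[305:]=0;y[:,:345]=0;y[:,457:]=0
W=np.array([back(c,p,0)[:2] for p in cv2.findNonZero(y)[:,0]]); 
x=W[:,0]; far=W[(x>.66)]; print('far',np.polyfit(far[:,1],far[:,0],1), far.min(0),far.max(0))
for side in (W[(W[:,1]>.04)&(x<.665)],W[(W[:,1]<-.12)&(x<.655)]): print('side',len(side),np.polyfit(side[:,0],side[:,1],1) if len(side)>9 else '', side.mean(0))
g=cv2.inRange(hsv,(0,0,165),(180,60,255)); g[:85]=0;g[318:]=0;g[:,:338]=0;g[:,362:]=0
W=np.array([back(c,p,.01)[:2] for p in cv2.findNonZero(g)[:,0]]); print('strip',np.polyfit(W[:,1],W[:,0],1),len(W))
g=cv2.inRange(im,(0,0,0),(70,80,140)); g[:208]=0;g[322:]=0;g[:,:280]=0;g[:,330:]=0
W=np.array([back(c,p,.233)[:2] for p in cv2.findNonZero(g)[:,0]]); print('bar',np.polyfit(W[:,1],W[:,0],1),len(W),W.max(0),W.min(0))
E
```

```text
far [-0.04507062  0.67584681] [ 0.66010243 -0.10717348] [0.68437883 0.07739829]
side 706 [0.03135488 0.05195544] [0.61398353 0.07120682]
side 238 [ 0.03417744 -0.16931201] [ 0.59229655 -0.14906883]
strip [-0.03975806  0.55688252] 1631
bar [-0.05864773  0.48345887] 2556 [0.49389064 0.02844713] [ 0.47424229 -0.05232622]
```

```bash
sed -i 's/^BAY=.*/BAY=T([.6185,-.039,0],R.from_euler("z",.033).as_matrix())/' h.py; python3 -m pendant '[[0,0,0,1.8,4.0,0,1],[0,0,0,1.8,4.0,0,1],[0,0,0,1.8,4.0,3,1],[0,0,0,1.8,4.0,6,1],[0,0,0,1.8,4.0,8,1],[0,0,0,1.8,4.0,9.1,1],[0,0,0,1.8,4.0,9.1,1],[0,0,0,1.8,4.0,9.1,1]]'; python3 - <<'E'
from h import *
c=cam('wrist','w2.png'); c=cam('top'); im=c['pixels']
cv2.imwrite('pics/w2.png',np.hstack([cv2.resize(cv2.imread('pics/w2.png'),(400,300)),cv2.resize(im[200:290,270:390],(400,300))]))
print(rel(tcp(),down([.4862,-.028,.203],.053)))
E
```

```text
time_s: 3.82
position: [0.4875, -0.025, 0.2031]
tcp_rot: [-3.14, -0.084, 0.001]
ft_force: [0.1, 0.5, 0.5]
opening: 0.0917
[0.0002, -0.002, 0.0004, -0.23, 0.27, 0.11]
```

View pics/w2.png

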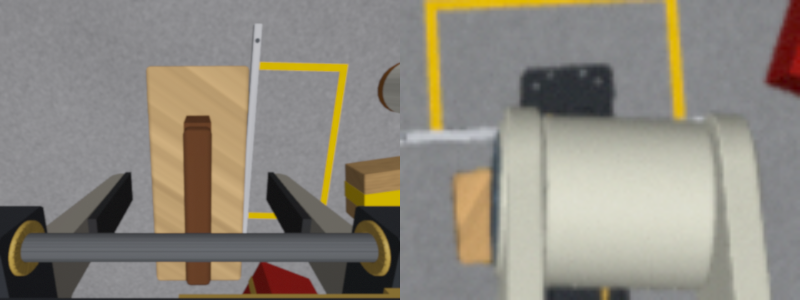

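```bash
python3 -m pendant '[[0,0,0,-0.2,0,0,-1],[0,0,0,-0.2,0,0,-1],[0,0,0,-0.2,0,0,-1],[0,0,0,-0.2,0,0,-1],[0,0,0,-0.2,0,0,-1],[0,0,0,-0.2,0,0,-1]]' 45;python3 -m pendant '[[0,0,0,0,0,0,-1],[0,0,0,0,0,0,-1],[0,0,0,0,0,0,-1]]'; python3 - <<'E'
from h import *
c=cam('wrist')
im=c['pixels']; cv2.imwrite('pics/w3.png',im)
for uv,z in(((276,177),.233),((276,398),.233),((210,93),.188),((345,93),.188),((220,390),.188),((340,390),.188)): print(uv,back(c,uv,z).round(4))
E
```

```text
time_s: 4.42
position: [0.4855, -0.0255, 0.2029]
tcp_rot: [3.14, 0.083, 0.0]
ft_force: [-0.3, -0.1, -0.1]
opening: 0.0539
time_s: 4.67
position: [0.4854, -0.0255, 0.2027]
tcp_rot: [-3.14, -0.083, 0.0]
ft_force: [-0.2, 0.1, 0.3]
opening: 0.0341
(276, 177) [0.4809 0.022  0.233 ]
(276, 398) [ 0.486  -0.0761  0.233 ]
(210, 93) [0.448  0.0525 0.188 ]
(345, 93) [0.5113 0.056  0.188 ]
(220, 390) [ 0.4551 -0.1119  0.188 ]
(340, 390) [ 0.5245 -0.1082  0.188 ]
```

```bash
python3 -m pendant '[[0,0,0,0,0,0,-1],[0,0,0,0,0,0,-1],[0,0,0,0,0,0,-1],[0,0,0,0,0,0,-1],[0,0,0,0,0,0,-1],[0,0,0,0,0,0,-1]]'; cat >> h.py <<'E'
# tool in case frame (case origin: counter level, middle)
X=T([0,.002,.203],DOWN)
def case(x,y,yaw,tip=0,z=0):
    """bay-frame pose; tip>0 lifts left foot about the right foot's outer bottom edge, <0 the reverse"""
    M=BAY@T([x,y,0],R.from_euler('z',yaw).as_matrix())
    s=-.085 if tip>0 else .085
    P=T([0,s,0],np.eye(3)); Q=T([0,-s,0],np.eye(3))
    M=M@P@T([0,0,0],R.from_rotvec([tip,0,0]).as_matrix())@Q
    M[2,3]+=z; return M
def step(st,side,yaw):
    """new (x,y,yaw) after swinging foot `side` ('L'/'R') to yaw, pivot on other foot's outer edge"""
    x,y,a=st; s=-.085 if side=='L' else .085
    px,py=x-s*np.sin(a),y+s*np.cos(a)
    return (px+s*np.sin(yaw),py-s*np.cos(yaw),yaw)
def feet(st,tip=0):
    M=np.linalg.inv(BAY)@case(*st,tip); o={}
    for n,sg in(('L',1),('R',-1)):
        c=np.array([(M@[a,sg*b,0,1])[:3] for a in(-.025,.025) for b in(.069,.085)])
        o[n]=(c[:,0].min().round(4),c[:,0].max().round(4),c[:,2].min().round(4))
    return o
def now():
    M=np.linalg.inv(BAY)@tcp()@np.linalg.inv(X); r=R.from_matrix(M[:3,:3]).as_euler('ZYX')
    return M[:3,3].round(4),r.round(4)
def swing(st,side,yaw,tip=.135,n=6,zb=-.001):
    t=tip if side=='L' else -tip; T0=case(*st)@X
    print('tip',[rel(T0,case(*st,f*t,zb)@X) for f in(.25,.5,.75,1)])
    T0=case(*st,t,zb)@X; q=st; 
    l=[]
    for i in range(1,n+1):
        q=step(st,side,st[2]+(yaw-st[2])*i/n); l.append(rel(T0,case(*q,t,zb)@X)); print('  ',feet(q,t)) if i in(1,n//2,n) else 0
    print('swing',l)
    T0=case(*q,t,zb)@X
    print('down',[rel(T0,case(*q,f*t,zb*(f>0))@X) for f in(.75,.5,.25,0)]); print('end',np.round(q,4),feet(q))
    return q
E
python3 - <<'E'
from h import *
p,r=now(); print(p,r, arm.get_state()['opening'])
st=(p[0],p[1],r[0])
for s,y in (('R',.225),('L',-.47),('R',.1),('L',0)):
    st=step(st,s,y); print(s,np.round(st,4),feet(st))
E
```

```text
time_s: 5.22
position: [0.4855, -0.0255, 0.2028]
tcp_rot: [3.14, 0.083, 0.001]
ft_force: [1.0, -0.1, -1.3]
opening: 0.0153
[-0.1323  0.0159 -0.0002] [ 0.02   -0.0003 -0.    ] 0.015318188504076466
R [-0.115  0.018  0.225] {'L': (np.float64(-0.1584), np.float64(-0.1061), np.float64(0.0)), 'R': (np.float64(-0.124), np.float64(-0.0717), np.float64(0.0))}
L [-0.0576  0.011  -0.47  ] {'L': (np.float64(-0.0486), np.float64(0.0032), np.float64(0.0)), 'R': (np.float64(-0.1184), np.float64(-0.0665), np.float64(0.0))}
R [-0.0106  0.0022  0.1   ] {'L': (np.float64(-0.044), np.float64(0.0074), np.float64(0.0)), 'R': (np.float64(-0.0286), np.float64(0.0228), np.float64(0.0))}
L [-0.0021  0.0026  0.    ] {'L': (np.float64(-0.0271), np.float64(0.0229), np.float64(0.0)), 'R': (np.float64(-0.0271), np.float64(0.0229), np.float64(0.0))}
```

```bash
python3 - <<'E'
from h import *
p,r=now(); st=(p[0],p[1],r[0])
q=swing(st,'R',.2,n=4)
for s,y in (('L',-.52),('R',.12),('L',0)):
    q=step(q,s,y); print(s,np.round(q,4),feet(q))
E
```

```text
tip [[-0.0338, -0.0, -0.0, -0.0, -0.69, -0.17], [-0.0675, -0.0, -0.0, -0.0, -1.39, -0.41], [-0.1013, -0.0, 0.0, 0.0, -2.09, -0.63], [-0.135, -0.0, -0.0, 0.0, -2.81, -0.83]]
   {'L': (np.float64(-0.1589), np.float64(-0.108), np.float64(0.0)), 'R': (np.float64(-0.149), np.float64(-0.0981), np.float64(0.0207))}
   {'L': (np.float64(-0.1588), np.float64(-0.1074), np.float64(0.0)), 'R': (np.float64(-0.1421), np.float64(-0.0907), np.float64(0.0207))}
   {'L': (np.float64(-0.1585), np.float64(-0.1063), np.float64(0.0)), 'R': (np.float64(-0.1282), np.float64(-0.076), np.float64(0.0207))}
swing [[-0.0, 0.0061, -0.0446, 0.25, -0.01, -0.0], [0.0, 0.0121, -0.0892, 0.49, -0.02, -0.0], [0.0, 0.0182, -0.1338, 0.74, -0.05, -0.01], [-0.0, 0.0242, -0.1784, 0.98, -0.09, -0.01]]
down [[0.0337, 0.0, 0.0, 0.0, 0.68, 0.29], [0.0675, 0.0, 0.0, 0.0, 1.35, 0.61], [0.1012, 0.0, 0.0, 0.0, 2.01, 0.94], [0.135, 0.0, 0.0, 0.0, 2.67, 1.2]]
end [-0.1171  0.0176  0.2   ] {'L': (np.float64(-0.1585), np.float64(-0.1063), np.float64(0.0)), 'R': (np.float64(-0.1279), np.float64(-0.0757), np.float64(0.0))}
L [-0.058  0.008 -0.52 ] {'L': (np.float64(-0.0454), np.float64(0.0059), np.float64(0.0)), 'R': (np.float64(-0.1219), np.float64(-0.0706), np.float64(0.0))}
R [-0.0056 -0.0026  0.12  ] {'L': (np.float64(-0.0406), np.float64(0.011), np.float64(0.0)), 'R': (np.float64(-0.0221), np.float64(0.0294), np.float64(0.0))}
L [ 0.0046 -0.002   0.    ] {'L': (np.float64(-0.0204), np.float64(0.0296), np.float64(0.0)), 'R': (np.float64(-0.0204), np.float64(0.0296), np.float64(0.0))}
```

```bash
python3 -m pendant '[[-0.034,0,0,0,-0.69,-0.17,-1],[-0.0675,0,0,0,-1.39,-0.41,-1],[-0.101,0,0,0,-2.09,-0.63,-1],[-0.135,0,0,0,-2.81,-0.83,-1],[-0.135,0,0,0,-2.81,-0.83,-1],[-0.135,0,0,0,-2.81,-0.83,-1]]' 55; python3 - <<'E'
from h import *
print(now(),arm.get_state()['ft_torque'])
c=cam('scene','s2.png'); im=c['pixels']
cv2.imwrite('pics/s2.png',cv2.resize(im[140:300,120:340],None,fx=3.5,fy=3.5))
E
```

```text
time_s: 5.72
position: [0.4842, 0.0027, 0.2114]
tcp_rot: [3.005, 0.083, 0.006]
ft_force: [0.1, -3.4, 2.8]
opening: 0.0157
(array([-0.1321,  0.0168,  0.0106]), array([ 0.0221, -0.0005, -0.1352])) [-0.61054135 -0.07788721 -0.04517146]
```

View pics/s2.png

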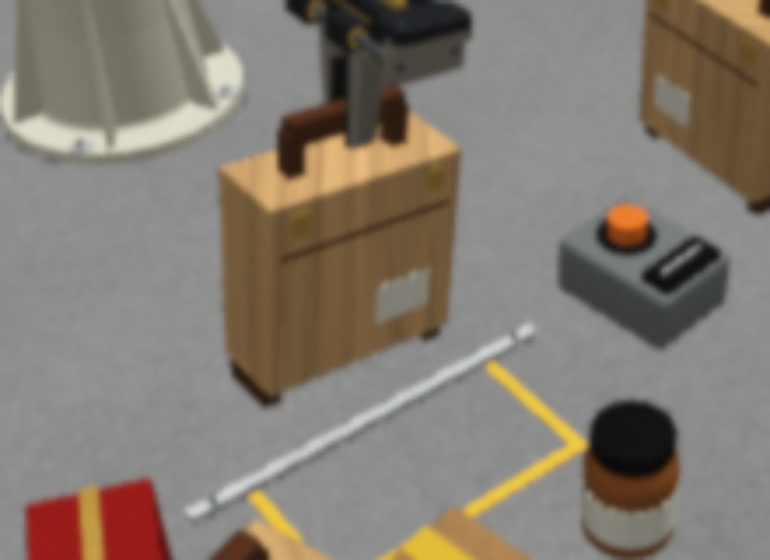

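```bash
python3 -m pendant '[[0,0.006,-0.045,0.25,-0.01,0,-1],[0,0.012,-0.089,0.49,-0.02,0,-1],[0,0.018,-0.134,0.74,-0.05,-0.01,-1],[0,0.024,-0.178,0.98,-0.09,-0.01,-1],[0,0.024,-0.178,0.98,-0.09,-0.01,-1]]';python3 -m pendant '[[0.034,0,0,0,0.68,0.29,-1],[0.0675,0,0,0,1.35,0.61,-1],[0.101,0,0,0,2.01,0.94,-1],[0.135,0,0,0,2.67,1.2,-1],[0.135,0,0,0,2.67,1.2,-1],[0.135,0,0,0,2.67,1.2,-1]]'; python3 - <<'E'
from h import *
p,r=now();print(p,r); st=(p[0],p[1],r[0]); print(feet(st))
q=swing(st,'L',-.52,n=8)
c=cam('top','t2.png')
E
```

```text
time_s: 6.18
position: [0.4938, 0.0035, 0.211]
tcp_rot: [2.988, 0.35, 0.023]
ft_force: [0.3, -0.8, 3.7]
opening: 0.0158
time_s: 6.68
position: [0.5009, -0.0234, 0.2032]
tcp_rot: [-3.118, -0.357, -0.003]
ft_force: [1.3, 5.5, 4.3]
opening: 0.0156
[-0.1164  0.0182  0.0002] [ 0.1951 -0.002   0.0029]
{'L': (np.float64(-0.1574), np.float64(-0.1053), np.float64(0.0)), 'R': (np.float64(-0.1275), np.float64(-0.0754), np.float64(0.0))}
tip [[0.0338, -0.0, 0.0, 0.0, 0.69, -0.18], [0.0675, 0.0, 0.0, 0.0, 1.39, -0.44], [0.1013, 0.0, 0.0, 0.0, 2.1, -0.68], [0.135, -0.0, -0.0, 0.0, 2.81, -0.89]]
   {'L': (np.float64(-0.1426), np.float64(-0.0912), np.float64(0.0207)), 'R': (np.float64(-0.1265), np.float64(-0.0751), np.float64(0.0))}
   {'L': (np.float64(-0.0999), np.float64(-0.048), np.float64(0.0207)), 'R': (np.float64(-0.1246), np.float64(-0.0727), np.float64(0.0))}
   {'L': (np.float64(-0.0458), np.float64(0.0055), np.float64(0.0207)), 'R': (np.float64(-0.1216), np.float64(-0.0703), np.float64(0.0))}
swing [[-0.0, 0.012, 0.0886, 0.53, 0.02, -0.0], [-0.0, 0.0241, 0.1771, 1.05, 0.09, -0.01], [-0.0, 0.0361, 0.2657, 1.56, 0.21, -0.03], [-0.0, 0.0481, 0.3543, 2.06, 0.37, -0.05], [-0.0, 0.0602, 0.4429, 2.55, 0.57, -0.08], [-0.0, 0.0722, 0.5314, 3.01, 0.82, -0.11], [0.0, 0.0842, 0.62, 3.45, 1.11, -0.15], [-0.0, 0.0962, 0.7086, 3.86, 1.43, -0.19]]
down [[-0.0338, 0.0, -0.0, 0.0, -0.68, 0.31], [-0.0675, 0.0, -0.0, 0.0, -1.35, 0.63], [-0.1012, 0.0, -0.0, 0.0, -2.01, 0.98], [-0.135, 0.0, 0.0, 0.0, -2.67, 1.26]]
end [-0.0577  0.0086 -0.52  ] {'L': (np.float64(-0.0451), np.float64(0.0062), np.float64(0.0)), 'R': (np.float64(-0.1216), np.float64(-0.0703), np.float64(0.0))}
```

```bash
python3 -m pendant '[[0.034,0,0,0,0.69,-0.18,-1],[0.0675,0,0,0,1.39,-0.44,-1],[0.101,0,0,0,2.1,-0.68,-1],[0.135,0,0,0,2.81,-0.89,-1],[0.135,0,0,0,2.81,-0.89,-1],[0.135,0,0,0,2.81,-0.89,-1]]'; python3 -m pendant '[[0,0.012,0.089,0.53,0.02,0,-1],[0,0.024,0.177,1.05,0.09,-0.01,-1],[0,0.036,0.266,1.56,0.21,-0.03,-1],[0,0.048,0.354,2.06,0.37,-0.05,-1],[0,0.06,0.443,2.55,0.57,-0.08,-1],[0,0.072,0.531,3.01,0.82,-0.11,-1],[0,0.084,0.62,3.45,1.11,-0.15,-1],[0,0.096,0.709,3.86,1.43,-0.19,-1]]'; python3 - <<'E'
from h import *
p,r=now();print(p,r)
c=cam('scene','s3.png'); im=c['pixels']
cv2.imwrite('pics/s3.png',cv2.resize(im[140:300,120:340],None,fx=3.5,fy=3.5))
E
```

```text
time_s: 7.23
position: [0.5076, -0.0506, 0.213]
tcp_rot: [-2.984, -0.342, 0.02]
ft_force: [-1.1, 5.7, 12.4]
opening: 0.0157
time_s: 7.9
position: [0.5481, -0.0567, 0.2119]
tcp_rot: [-2.92, 0.729, -0.05]
ft_force: [1.0, -1.0, 3.2]
opening: 0.0152
[-0.0582  0.0066  0.0105] [-5.221e-01 -5.000e-04  1.354e-01]
```

View pics/s3.png

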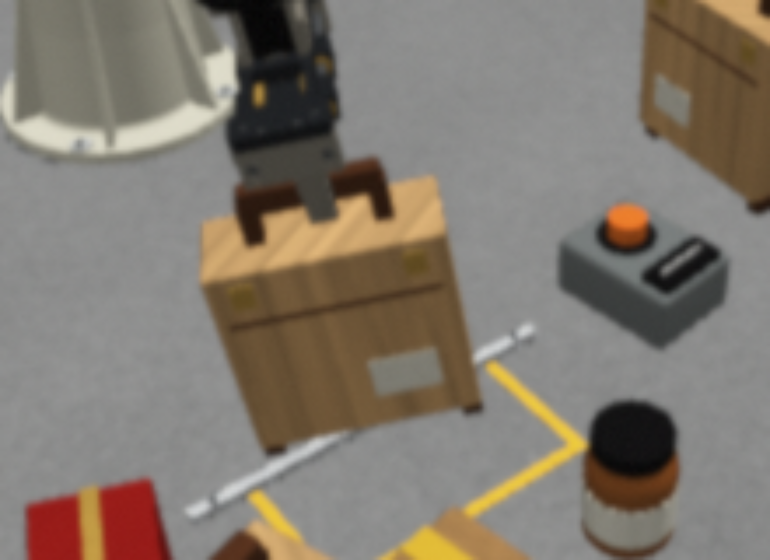

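```bash
python3 - <<'E'
from h import *
c=cam('scene'); im=cv2.resize(c['pixels'][230:290,160:280],None,fx=6.5,fy=6.5,interpolation=cv2.INTER_CUBIC)
M=tcp()@np.linalg.inv(X)
def dot(P,col):
    u=(proj(c,P)-[160,230]+.5)*6.5; cv2.circle(im,tuple(int(v) for v in u),3,col,-1)
for a in(-.025,.025):
  for b in(.069,.085):
    for z in(0,.018):
      for s,col in((1,(255,0,0)),(-1,(0,0,255))): dot((M@[a,s*b,z,1])[:3],col)
for y in(-.15,-.13,-.11,-.09,-.07,-.05,-.03):
  for x in(-.065,-.055): dot((BAY@[x,y,.01,1])[:3],(0,255,0))
cv2.imwrite('pics/s4.png',im)
E
```

```text
(no output)
```

View pics/s4.png

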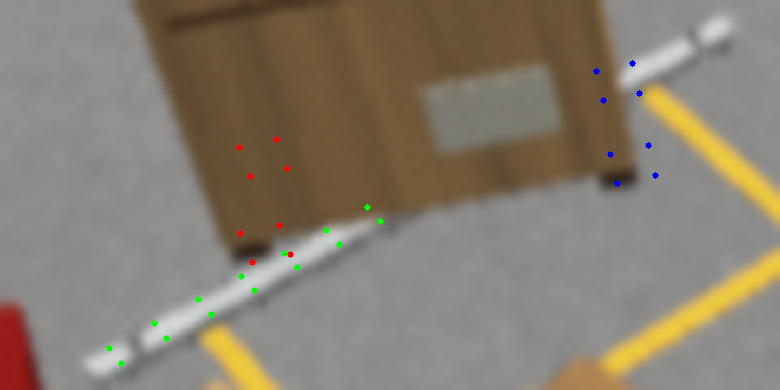

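```bash
sed -i 's/^X=.*/X=T([0,.008,.203],DOWN)/' h.py; python3 -m pendant '[[-0.034,0,0,0,-0.68,0.31,-1],[-0.0675,0,0,0,-1.35,0.63,-1],[-0.101,0,0,0,-2.01,0.98,-1],[-0.135,0,0,0,-2.67,1.2,-1],[-0.135,0,0,0,-2.67,1.2,-1],[-0.135,0,0,0,-2.67,1.2,-1]]'; python3 - <<'E'
from h import *
p,r=now();print(p,r); st=(p[0],p[1],r[0]); print(feet(st))
c=cam('scene'); im=cv2.resize(c['pixels'][230:290,160:280],None,fx=6.5,fy=6.5,interpolation=cv2.INTER_CUBIC)
M=tcp()@np.linalg.inv(X)
def dot(P,col):
    u=(proj(c,P)-[160,230]+.5)*6.5; cv2.circle(im,tuple(int(v) for v in u),3,col,-1)
for a in(-.025,.025):
  for b in(.069,.085):
    for z in(0,.018):
      for s,col in((1,(255,0,0)),(-1,(0,0,255))): dot((M@[a,s*b,z,1])[:3],col)
for y in(-.15,-.13,-.11,-.09,-.07,-.05,-.03):
  for x in(-.065,-.055): dot((BAY@[x,y,.01,1])[:3],(0,255,0))
for x,y in((-.05,.105),(.055,.105),(.055,-.105),(-.05,-.105)):dot((BAY@[x,y,0,1])[:3],(255,0,255))
cv2.imwrite('pics/s5.png',im)
for s,y in(('R',.12),('L',0)):
    st=step(st,s,y);print(np.round(st,4),feet(st))
E
```

```text
time_s: 8.5
position: [0.5598, -0.0302, 0.2027]
tcp_rot: [-3.051, 0.747, 0.004]
ft_force: [0.5, 2.4, -0.6]
opening: 0.0154
[-0.0628  0.004  -0.0003] [-0.5132  0.0027  0.    ]
{'L': (np.float64(-0.0507), np.float64(0.0007), np.float64(0.0)), 'R': (np.float64(-0.1263), np.float64(-0.0749), np.float64(0.0))}
[-0.0109 -0.0063  0.12  ] {'L': (np.float64(-0.0459), np.float64(0.0057), np.float64(0.0)), 'R': (np.float64(-0.0275), np.float64(0.0241), np.float64(0.0))}
[-0.0007 -0.0057  0.    ] {'L': (np.float64(-0.0257), np.float64(0.0243), np.float64(0.0)), 'R': (np.float64(-0.0257), np.float64(0.0243), np.float64(0.0))}
```

View pics/s5.png

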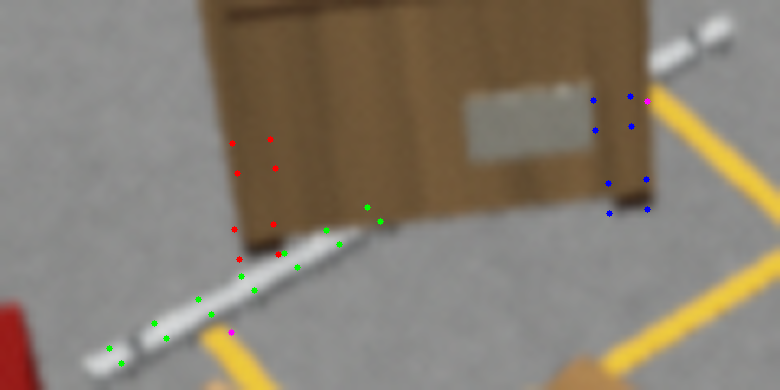

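```bash
sed -i 's/^X=.*/X=T([0,.005,.203],DOWN)/' h.py; python3 - <<'E'
from h import *
p,r=now(); st=(p[0],p[1],r[0]); print(p,r)
q=swing(st,'R',.14,tip=.14,n=8,zb=-.0015)
q=step(q,'L',0); print(np.round(q,4))
E
```

```text
[-0.0611  0.0067 -0.0003] [-0.5143  0.0024  0.0009]
tip [[-0.035, -0.0, -0.0, 0.0, -0.72, -0.12], [-0.07, -0.0, 0.0, 0.0, -1.44, -0.36], [-0.105, -0.0, 0.0, 0.0, -2.17, -0.58], [-0.14, -0.0, -0.0, 0.0, -2.91, -0.77]]
   {'L': (np.float64(-0.0486), np.float64(0.0034), np.float64(0.0)), 'R': (np.float64(-0.1125), np.float64(-0.0605), np.float64(0.0215))}
   {'L': (np.float64(-0.0468), np.float64(0.0053), np.float64(0.0)), 'R': (np.float64(-0.0752), np.float64(-0.0231), np.float64(0.0215))}
   {'L': (np.float64(-0.044), np.float64(0.0077), np.float64(0.0)), 'R': (np.float64(-0.0228), np.float64(0.029), np.float64(0.0215))}
swing [[0.0, 0.0114, -0.081, 0.42, -0.02, -0.0], [0.0, 0.0228, -0.162, 0.83, -0.07, -0.01], [0.0, 0.0342, -0.243, 1.24, -0.15, -0.02], [0.0, 0.0457, -0.3239, 1.64, -0.27, -0.04], [-0.0, 0.0571, -0.4049, 2.02, -0.42, -0.06], [0.0, 0.0685, -0.4859, 2.4, -0.59, -0.08], [0.0, 0.0799, -0.5669, 2.76, -0.8, -0.11], [-0.0, 0.0913, -0.6479, 3.1, -1.04, -0.15]]
down [[0.035, -0.0, 0.0, 0.0, 0.71, 0.29], [0.07, -0.0, 0.0, 0.0, 1.4, 0.61], [0.105, 0.0, 0.0, 0.0, 2.08, 0.95], [0.14, 0.0, 0.0, -0.0, 2.78, 1.17]]
end [-0.0074 -0.0035  0.14  ] {'L': (np.float64(-0.044), np.float64(0.0077), np.float64(0.0)), 'R': (np.float64(-0.0226), np.float64(0.0292), np.float64(0.0))}
[ 0.0044 -0.0026  0.    ]
```

```bash
python3 -m pendant '[[-0.035,0,0,0,-0.72,-0.12,-1],[-0.07,0,0,0,-1.44,-0.36,-1],[-0.105,0,0,0,-2.17,-0.58,-1],[-0.14,0,0,0,-2.91,-0.77,-1],[-0.14,0,0,0,-2.91,-0.77,-1],[-0.14,0,0,0,-2.91,-0.77,-1]]'; python3 -m pendant '[[0,0.011,-0.081,0.42,-0.02,0,-1],[0,0.023,-0.162,0.83,-0.07,-0.01,-1],[0,0.034,-0.243,1.24,-0.15,-0.02,-1],[0,0.046,-0.324,1.64,-0.27,-0.04,-1],[0,0.057,-0.405,2.02,-0.42,-0.06,-1],[0,0.069,-0.486,2.4,-0.59,-0.08,-1],[0,0.08,-0.567,2.76,-0.8,-0.11,-1],[0,0.091,-0.648,3.1,-1.04,-0.15,-1]]'; python3 - <<'E'
from h import *
p,r=now();print(p,r)
E
python3 -m pendant '[[0,0,0,0,0,0,-1],[0.035,0,0,0,0.71,0.29,-1],[0.07,0,0,0,1.4,0.61,-1],[0.105,0,0,0,2.08,0.95,-1],[0.14,0,0,0,2.78,1.17,-1],[0.14,0,0,0,2.78,1.17,-1],[0.14,0,0,0,2.78,1.17,-1]]'
python3 - <<'E'
from h import *
p,r=now();print(p,r); st=(p[0],p[1],r[0]); print(feet(st))
swing(st,'L',0,n=3)
c=cam('scene'); im=cv2.resize(c['pixels'][200:320,130:300],None,fx=4.5,fy=4.5,interpolation=cv2.INTER_CUBIC)
M=tcp()@np.linalg.inv(X)
def dot(P,col):
    u=(proj(c,P)-[130,200]+.5)*4.5; cv2.circle(im,tuple(int(v) for v in u),2,col,-1)
for a in(-.025,.025):
  for b in(.069,.085):
      for s,col in((1,(255,0,0)),(-1,(0,0,255))): dot((M@[a,s*b,0,1])[:3],col)
for x,y in((-.05,.105),(.055,.105),(.055,-.105),(-.05,-.105)):dot((BAY@[x,y,0,1])[:3],(255,0,255))
cv2.imwrite('pics/s6.png',im)
E
```

```text
time_s: 9.05
position: [0.5737, -0.0052, 0.2116]
tcp_rot: [2.918, -0.716, -0.053]
ft_force: [-3.5, -2.1, 7.9]
opening: 0.0156
time_s: 9.72
position: [0.6062, -0.0107, 0.2112]
tcp_rot: [2.992, 0.263, 0.017]
ft_force: [0.2, -0.2, 3.5]
opening: 0.0154
[-0.0068 -0.004   0.0108] [ 0.1422  0.0007 -0.1385]
time_s: 10.3
position: [0.6106, -0.0405, 0.2028]
tcp_rot: [3.13, 0.263, -0.004]
ft_force: [-0.9, -2.8, 1.4]
opening: 0.0157
[-0.0078 -0.0062 -0.0002] [1.348e-01 2.300e-03 1.000e-04]
{'L': (np.float64(-0.044), np.float64(0.0077), np.float64(0.0)), 'R': (np.float64(-0.0233), np.float64(0.0284), np.float64(0.0))}
tip [[0.0338, -0.0, -0.0, 0.0, 0.69, -0.19], [0.0675, -0.0, -0.0, 0.0, 1.39, -0.46], [0.1012, -0.0, -0.0, 0.0, 2.1, -0.71], [0.135, -0.0, -0.0, 0.0, 2.81, -0.93]]
   {'L': (np.float64(-0.0364), np.float64(0.0148), np.float64(0.0207)), 'R': (np.float64(-0.0227), np.float64(0.0285), np.float64(0.0))}
   {'L': (np.float64(-0.0214), np.float64(0.0286), np.float64(0.0207)), 'R': (np.float64(-0.0214), np.float64(0.0286), np.float64(0.0))}
swing [[-0.0, 0.006, 0.0445, 0.28, 0.01, -0.0], [-0.0, 0.0121, 0.089, 0.56, 0.02, -0.0], [-0.0, 0.0181, 0.1336, 0.83, 0.06, -0.01]]
down [[-0.0337, -0.0, -0.0, 0.0, -0.68, 0.32], [-0.0675, -0.0, -0.0, 0.0, -1.35, 0.65], [-0.1012, -0.0, -0.0, 0.0, -2.01, 1.01], [-0.135, -0.0, -0.0, 0.0, -2.66, 1.3]]
end [ 0.0036 -0.0054  0.    ] {'L': (np.float64(-0.0214), np.float64(0.0286), np.float64(0.0)), 'R': (np.float64(-0.0214), np.float64(0.0286), np.float64(0.0))}
```

View pics/s6.png

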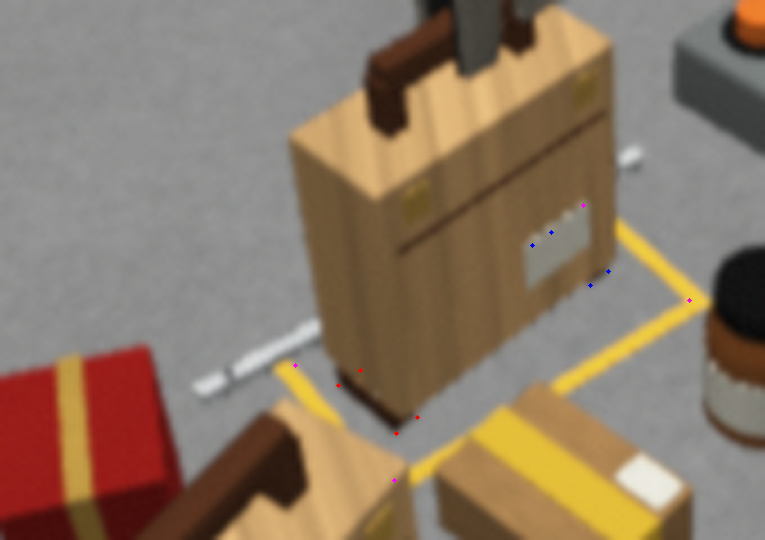

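```bash
python3 -m pendant '[[0.034,0,0,0,0.69,-0.19,-1],[0.0675,0,0,0,1.39,-0.46,-1],[0.101,0,0,0,2.1,-0.71,-1],[0.135,0,0,0,2.81,-0.9,-1],[0.135,0,0,0,2.81,-0.9,-1],[0.135,0,0,0,2.81,-0.9,-1]]'; python3 -m pendant '[[0,0.006,0.044,0.18,-0.12,0.02,-1],[0,0.012,0.089,0.36,-0.25,0.04,-1],[0,0.018,0.134,0.53,-0.34,0.05,-1],[0,0.018,0.134,0.53,-0.34,0.05,-1]]'; python3 - <<'E'
from h import *
p,r=now();print(p,r)
E
python3 -m pendant '[[-0.034,0,0,0,-0.68,0.32,-1],[-0.0675,0,0,0,-1.35,0.65,-1],[-0.101,0,0,0,-2.01,1.01,-1],[-0.135,0,0,0,-2.66,1.22,-1],[-0.135,0,0,0,-2.66,1.22,-1],[-0.135,0,0,0,-2.66,1.22,-1]]'; python3 - <<'E'
from h import *
print(now())
E
```

```text
time_s: 10.85
position: [0.6157, -0.0664, 0.2126]
tcp_rot: [-2.995, -0.255, 0.02]
ft_force: [-1.7, 2.4, 3.2]
opening: 0.0155
time_s: 11.18
position: [0.6209, -0.0623, 0.2118]
tcp_rot: [-3.008, -0.052, 0.005]
ft_force: [2.5, -0.3, -2.7]
opening: 0.0153
[ 0.0014 -0.0012  0.01  ] [0.0015 0.0007 0.1336]
time_s: 11.68
position: [0.6186, -0.0331, 0.2028]
tcp_rot: [-3.14, -0.061, 0.005]
ft_force: [0.7, -0.5, -7.0]
opening: 0.0156
(array([-0.0004,  0.001 , -0.0002]), array([0.0058, 0.0035, 0.0008]))
```

```bash
python3 -m pendant '[[0,0,0,0,0,0.1,-1],[0,0,0,0,0,0.2,-1],[0,0,0,0,0,0.2,-1]]'; python3 -c "
from h import *
print(now(), arm.get_state()['ft_torque'])"
```

```text
time_s: 11.93
position: [0.6196, -0.0337, 0.2028]
tcp_rot: [-3.139, -0.056, 0.002]
ft_force: [-3.4, 5.7, 7.4]
opening: 0.0158
(array([ 0.0011,  0.0008, -0.0003]), array([0.003 , 0.001 , 0.0025])) [0.97453501 0.89230783 0.00904834]
```

```bash
python3 -m pendant '[[0,0,0,0,0,-0.1,-1],[0,0,0,0,0,-0.1,-0.5],[0,0,0,0,0,-0.1,0],[0,0,0,0,0,-0.1,0.3],[0,0,0,0,0,-0.1,0.5],[0,0,0,0,0,-0.1,0.5],[0,0,0,0,0,-0.1,0.5],[0,0,0,0,0,-0.1,0.5]]'; python3 -m pendant '[[0,0,0,0,0,0,0.5],[0,0,0,0,0,0,0.5],[0,0,0,0,0,-1,0.5],[0,0,0,0,0,-3,0.5],[0,0,0,0,0,-6,0.5],[0,0,0,0,0,-9,0.5],[0,0,0,0,0,-12,0.5],[0,0,0,0,0,-12,0.5]]'; python3 - <<'E'
from h import *
# trigger from top cam
c=cam('top','t4.png'); im=c['pixels']; hsv=cv2.cvtColor(im,cv2.COLOR_BGR2HSV)
o=cv2.inRange(hsv,(5,180,180),(17,255,255)); o[:220]=0;o[265:]=0;o[:,:205]=0;o[:,250:]=0
m=cv2.moments(o,True); uv=(m['m10']/m['m00'],m['m01']/m['m00']); t=back(c,uv,.077); print('trig',uv,t,m['m00'])
print(arm.mark_of('top','trigger_top')[:1])
c2=cam('scene'); im=c2['pixels'];hsv=cv2.cvtColor(im,cv2.COLOR_BGR2HSV);o=cv2.inRange(hsv,(5,180,180),(17,255,255)); o[:190]=0;o[215:]=0;o[:,:285]=0;o[:,312:]=0
m=cv2.moments(o,True); uv=(m['m10']/m['m00'],m['m01']/m['m00']); print('scene',uv,back(c2,uv,.073),m['m00'])
print(rel(tcp(),down([.549,.217,.15],0.1)))
big=cv2.resize(c['pixels'][150:300,200:440],None,fx=3.3,fy=3.3,interpolation=cv2.INTER_CUBIC)
cv2.imwrite('pics/t4.png',big)
E
```

```text
time_s: 12.6
position: [0.6198, -0.0344, 0.2027]
tcp_rot: [-3.141, -0.057, 0.002]
ft_force: [0.4, -0.1, 0.1]
opening: 0.0601
time_s: 13.27
position: [0.6225, -0.0345, 0.3303]
tcp_rot: [3.14, 0.057, 0.014]
ft_force: [1.7, -0.7, 0.8]
opening: 0.0691
trig (226.7766990291262, 241.83495145631068) [0.55101169 0.21932935 0.077     ] 103.0
[{'position': [228.8, 243.5], 'score': 0.45}]
scene (298.719298245614, 202.10526315789474) [0.549821   0.22087504 0.073     ] 57.0
[0.0, 0.0004, -0.0637, -6.15, -25.38, 17.31]
```

View pics/t4.png

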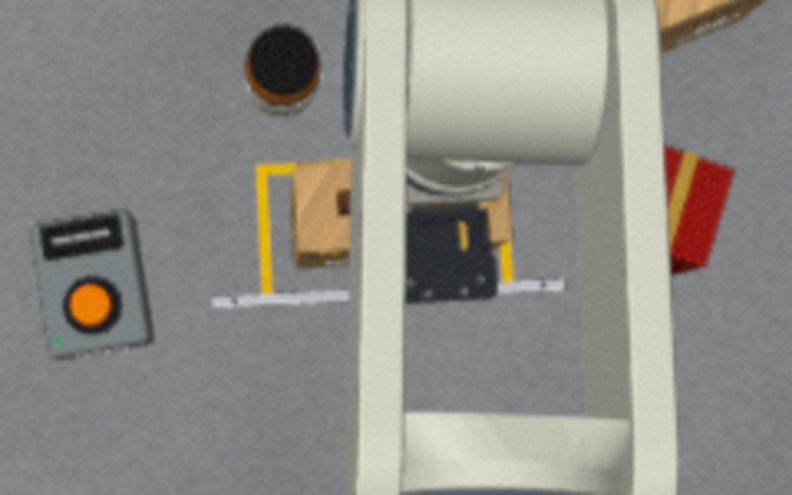

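```bash
python3 -m pendant '[[0,0,-0.06,-6,-25.7,0,-1],[0,0,-0.06,-6,-25.7,0,-1],[0,0,-0.06,-6,-25.7,0,-1],[0,0,-0.06,-6,-25.7,2,-1],[0,0,-0.06,-6,-25.7,5,-1],[0,0,-0.06,-6,-25.7,10,-1],[0,0,-0.06,-6,-25.7,14,-1],[0,0,-0.06,-6,-25.7,17.3,-1]]' 10; python3 -m pendant '[[0,0,0,0,0,0,-1],[0,0,0,0,0,0,-1],[0,0,0,0,0,0,-1]]'; python3 - <<'E'
from h import *
print(rel(tcp(),down([.550,.220,.082],0.1)),arm.get_state()['opening'])
c=cam('top','t5.png'); im=c['pixels']
for k in arm.cut_out('top','case_center'):
    if not 270<k['box'][0]<310: continue
    print(k['box'],k['score']); W=np.array([back(c,p,.188)[:2] for p in cv2.findNonZero(k['pixels'].astype(np.uint8))[:,0]]); print(cv2.minAreaRect((W*1000).astype(np.float32)))
for q,z in dict(case_grip=.222,giftbox_center=.05,tin_center=.05,parcel_center=.025).items():
    print(q,[(np.round(back(c,m['position'],z),3),round(m['score'],2)) for m in arm.mark_of('top',q)[:3]])
cv2.imwrite('pics/t5.png',cv2.resize(im[150:300,200:440],None,fx=3.3,fy=3.3,interpolation=cv2.INTER_CUBIC))
E
```

```text
time_s: 14.08
position: [0.5515, 0.2137, 0.1859]
tcp_rot: [-3.137, -0.154, 0.002]
ft_force: [1.1, 0.9, -0.7]
opening: 0.0172
time_s: 14.33
position: [0.5535, 0.2113, 0.1889]
tcp_rot: [3.138, 0.151, -0.001]
ft_force: [0.4, 0.1, 1.1]
opening: -0.0001
[0.0, 0.0005, -0.0038, -0.26, -0.9, 10.69] -6.795336388610738e-05
[287.8, 196.6, 356.8, 234.1] 0.98
((614.310791015625, -38.438148498535156), (84.68973541259766, 176.49371337890625), 3.630659818649292)
case_grip [(array([ 0.62 , -0.042,  0.222]), 0.91), (array([0.473, 0.417, 0.222]), 0.89), (array([ 0.798, -0.285,  0.222]), 0.69)]
giftbox_center [(array([ 0.63 , -0.281,  0.05 ]), 0.73)]
tin_center [(array([0.766, 0.046, 0.05 ]), 0.73)]
parcel_center [(array([ 0.769, -0.086,  0.025]), 0.97)]
```

View pics/t5.png

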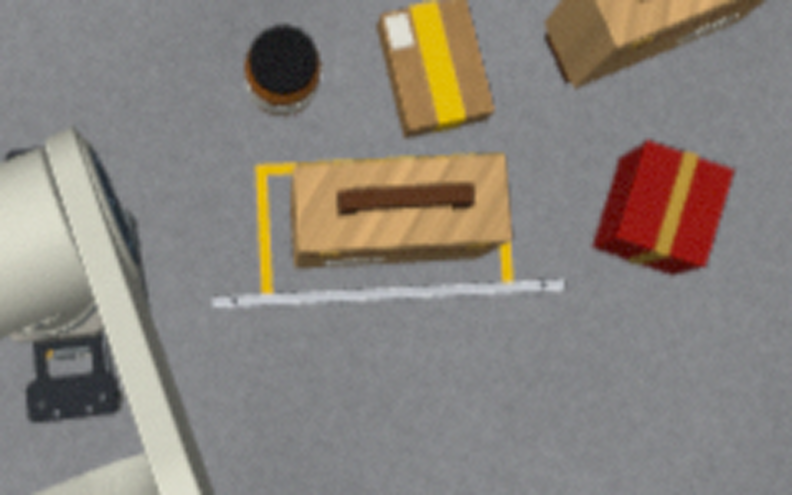

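```bash
python3 -m pendant '[[0,0,0,-0.3,-0.9,3,-1],[0,0,0,-0.3,-0.9,6,-1],[0,0,0,-0.3,-0.9,9,-1],[0,0,0,-0.3,-0.9,10.5,-1],[0,0,0,-0.3,-0.9,10.7,-1],[0,0,0,-0.3,-0.9,10.7,-1],[0,0,0,-0.3,-0.9,10.7,-1]]'; python3 - <<'E'
from h import *
s=arm.get_state();print(s['position'],s['ft_force'],rel(tcp(),down([.550,.220,.070],0.1)))
c=cam('scene'); cv2.imwrite('pics/s7.png',cv2.resize(c['pixels'][150:250,250:380],None,fx=5,fy=5))
E
```

```text
time_s: 15.22
position: [0.5498, 0.2206, 0.082]
tcp_rot: [-3.137, -0.151, -0.001]
ft_force: [0.5, 1.1, 0.2]
opening: 0.0006
[0.54982546 0.22057486 0.08198172] [0.4730924  1.09559547 0.21345125] [-0.0006, -0.0008, -0.0039, 0.01, 0.06, 1.2]
```

```bash
python3 -m pendant '[[0,0,0,0,0,0.4,-1],[0,0,0,0,0,0.7,-1],[0,0,0,0,0,0.9,-1],[0,0,0,0,0,1.0,-1],[0,0,0,0,0,1.1,-1],[0,0,0,0,0,1.1,-1]]'; python3 -c "
from h import *
s=arm.get_state();print(s['position'],s['ft_force'],arm.mark_of('wrist','first') if 0 else '')"
```

```text
time_s: 15.77
position: [0.5496, 0.2206, 0.0702]
tcp_rot: [-3.137, -0.151, -0.001]
ft_force: [-0.0, -0.0, 8.1]
opening: 0.0006
[0.54957758 0.22064953 0.07021193] [-0.04498292 -0.03815004  8.05083341]
```

```bash
python3 -m pendant '[[0,0,0,0,0,-0.02,-1],[0,0,0,0,0,-0.02,-1]]'; python3 -m pendant '[[0,0,0,0,0,0,-1],[0,0,0,0,0,0,-1]]'
```

```text
time_s: 15.93
position: [0.5496, 0.2206, 0.0703]
tcp_rot: [-3.137, -0.151, -0.001]
ft_force: [1.8, -0.5, 4.9]
opening: 0.0008
time_s: 16.1
position: [0.5496, 0.2206, 0.0704]
tcp_rot: [-3.137, -0.151, -0.001]
ft_force: [2.4, 1.0, 6.2]
opening: 0.0005
```

```bash
python3 -m pendant '[[0,0,0,0,0,0,-1],[0,0,0,0,0,0,-1],[0,0,0,0,0,0,-1],[0,0,0,0,0,0,-1],[0,0,0,0,0,0,-1],[0,0,0,0,0,0,-1],[0,0,0,0,0,0,-1]]'; python3 -m pendant '[[0,0,0,0,0,0.3,-1],[0,0,0,0,0,0.55,-1],[0,0,0,0,0,0.75,-1],[0,0,0,0,0,0.85,-1],[0,0,0,0,0,0.85,-1],[0,0,0,0,0,0.85,-1]]'
```

```text
time_s: 16.68
position: [0.5496, 0.2206, 0.0704]
tcp_rot: [-3.137, -0.151, -0.001]
ft_force: [1.7, 0.1, 5.4]
opening: 0.0004
time_s: 17.18
position: [0.5496, 0.2207, 0.063]
tcp_rot: [-3.137, -0.151, -0.001]
ft_force: [-2.3, -0.5, 18.0]
opening: 0.0002
```

```bash
python3 -m pendant '[[0,0,0,0,0,-0.4,-1],[0,0,0,0,0,-0.9,-1],[0,0,0,0,0,-2,-1],[0,0,0,0,0,-5,-1],[0,0,0,0,0,-9,-1],[0,0,0,0,0,-13,-1],[0,0,0,0,0,-13,-1],[0,0,0,0,0,-13,-1]]'; python3 - <<'E'
from h import *
print(arm.get_state()['ft_force'])
for n in('top','scene'):
    c=cam(n)
    for q,z in dict(case_grip=.222,case_center=.117,case_left_foot=0,case_right_foot=0,giftbox_center=.05,tin_center=.05,parcel_center=.025,trigger_top=.077).items():
        print(n,q,[(np.round(back(c,m['position'],z)[:2],3).tolist(),round(m['score'],2)) for m in arm.mark_of(n,q)[:3]])
E
```

```text
time_s: 17.85
position: [0.5496, 0.2207, 0.1937]
tcp_rot: [-3.137, -0.151, -0.003]
ft_force: [-0.1, 0.0, -0.7]
opening: 0.0006
[-0.07976286  0.02535051 -0.67033486]
top case_grip [([0.803, -0.284], 0.9), ([0.624, -0.033], 0.67), ([0.476, 0.419], 0.67)]
top case_center [([0.62, -0.044], 0.77), ([0.808, -0.284], 0.58)]
top case_left_foot [([0.618, 0.047], 0.67), ([0.764, -0.089], 0.46)]
top case_right_foot [([0.624, -0.112], 0.98), ([0.783, -0.231], 0.9)]
top giftbox_center [([0.632, -0.28], 0.88)]
top tin_center [([0.768, 0.057], 0.93), ([0.617, -0.287], 0.6)]
top parcel_center [([0.645, -0.057], 0.63), ([0.766, -0.09], 0.6)]
top trigger_top []
scene case_grip [([0.628, -0.042], 0.92), ([0.461, 0.405], 0.9), ([0.807, -0.282], 0.58)]
scene case_center [([0.468, 0.417], 0.91), ([0.806, -0.283], 0.67), ([0.618, -0.043], 0.63)]
scene case_left_foot [([0.613, 0.035], 0.96), ([0.625, -0.119], 0.71), ([0.838, -0.358], 0.64)]
scene case_right_foot [([0.62, -0.115], 0.89), ([0.55, 0.404], 0.66), ([0.768, -0.211], 0.59)]
scene giftbox_center []
scene tin_center [([0.762, 0.056], 0.86)]
scene parcel_center [([0.767, -0.091], 0.56)]
scene trigger_top [([0.547, 0.218], 0.65)]
```

Everything checks: the case stands at about (0.62, -0.04), which is the bay centre, and the bystanders have not moved.

```bash
python3 -c "
from rig import arm
print(arm.hand_in())"
```

```text
the job is handed in; nothing more can be done
None
```

The job is done and handed in at about 18–19 s of the 64 s allowed. The case stands inside the yellow outline, the trigger was pressed in two stages, and the gripper is clear of everything.

- **Case:** I took the case nearest the base, held it by its grip and walked it in four tipped swings: right, left over the strip, right over the strip, left to square up. During the last swing I also shifted the case about 4 mm while it was tipped, to centre it. I then let go and moved away.
- **Case position:** By the arm's own pose it stood about 1 mm and 0.003 rad off the bay's middle and heading before release. Afterwards the camera points put it within about 5 mm of the middle, apart from one grip reading 10 mm ahead of it. That is about their own scatter.
- **Trigger:** Pressed to the halfway stop (70 mm high, 5–6 N) and held for about 1 s. It then went fully down (63 mm, 18 N) and I released it. I could not confirm by picture that it came back up, because the 12-picture limit was reached.
- **Bystanders:** The jar, parcel and gift box were found within about 1 cm of their starting positions, again within the scatter of those readings.

Some readings disagreed or came close to a limit:
- **Grip position:** The estimates of where along the grip bar I held the case differed by 6–7 mm. I settled on 5 mm.
- **Last set-down:** The wrist briefly read a 7 N downward pull, close to the case's weight. Pressing down a further 2 mm did not lower it, so I believe the feet were already on the counter, but it was close.
- **Halfway stop:** The force touched 8.1 N for a moment, right where the second stage starts to move. I eased off at once.

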